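Measure out two sets of bearing balls from a lane feeder

TASK

Two sets of balls are wanted from the bench feeder; each of its four lanes holds one set of three. Push the empty pan in under the feeder, between its legs and up against the back stop, then slide the bottom gate to the left just far enough that the two lanes on the right empty into the pan, exactly six balls, while the other two lanes stay full. Then push the gate fully shut again, leave the pan under the feeder with the balls in it, and do not disturb the caliper.

Things in the scene. Friction and masses are not known exactly. Their poses are not given: they have to be found in the camera images.
- feeder: gravity feeder for bearing balls, fixed to the table: an aluminium hopper on four square legs, a viewing slot before each lane, sloping mouth at the back (top 172 mm; front top 141 mm), a sliding steel gate as its floor. Origin: on the table under the hopper's middle; x runs from its slotted front to its back, y to its left, z up. The hopper spans x -15 to +12 (the mouth to +60), y -46 to +46 mm
- outlet (a point): middle of the outlet at the gate's top face, 75 mm above the feeder's origin. Four upright lanes side by side, each 18.5 mm wide at 21 mm pitch and holding 3 balls one above the other: lane 1 at the feeder's y = -31.5 mm (right), 2 at -10.5, 3 at +10.5, 4 at +31.5, all at x = 0
- gate (a joint): gate opening (m), 0 shut to 0.09. The 4 mm plate slides to the feeder's left (+y), needs about 3 N and stays where left. It uncovers lane 1 first, then 2, 3, 4; lane n is fully open at 0.0228 + 0.021 (n - 1), when its black line shows outside the strap on the left legs. Its balls all drop when it is almost fully open: lane 1 at about 0.022, 2 at 0.043, 3 at 0.064. Starts 0 to 0.008
- legs_left (a point): half-way up, between the front and rear left legs (feeder's +y side), 60 mm from its middle; legs 8 mm square, inner faces at y = 56 mm, at x = -27 to -19 and +19 to +27 mm, 89 mm high; outside them a foot bar 4 mm thick, x -40 to +50, with bolt heads to 9 mm
- legs_right (a point): the same at the right legs, inner faces at y = -56 mm. A short sloping sheet under the outlet (x -4 to +13, lowest edge 44 mm up) throws the balls forward; the pan, 32 mm high, passes below it and goes in between the legs from the front
- back_stop (a point): middle of the front face of the upright back stop, 24 mm high, 44 mm behind the feeder's middle, running across; the pan pushed in against it stands under all four lanes
- gate_knob (a point): centre of the gate's upright black knob, a barrel 18 mm across and 36 mm high (from 83 to 119 mm above the table), 106 mm to the feeder's left of its middle when shut, 103 mm above the table; it moves with the gate. The legs end 42 mm from its axis when shut
- pan: empty open pan of bare sheet metal, black rubber on its floor, 90 (x) by 100 (y) by 32 mm high, walls 2.5 mm, 0.25 kg; a flat black handle stands out 68 mm from the middle of its front wall towards -x. Origin: middle of the underside, z up. Pushed in against the back stop and square to the feeder its origin is at x = -1 mm, y = 0 of the feeder
- pan_handle (a point): grip point on the pan's handle, 75 mm from the pan's origin along its -x, 24 mm above the underside; here the handle is 16 mm wide (y) and 12 mm high (18 to 30 mm)
- caliper: steel vernier caliper, 64 x 200 x 10 mm, lying loose on the table to the right; origin: middle of its underside. Leave it alone
- ball_1a_center (a point): centre of a bare steel ball of 16 mm, 17 g: lane 1, lowest
- ball_1b_center (a point): centre of a bare steel ball of 16 mm, 17 g: lane 1, middle
- ball_1c_center (a point): centre of a bare steel ball of 16 mm, 17 g: lane 1, top
- ball_2a_center (a point): centre of a bare steel ball of 16 mm, 17 g: lane 2, lowest
- ball_2b_center (a point): centre of a bare steel ball of 16 mm, 17 g: lane 2, middle
- ball_2c_center (a point): centre of a bare steel ball of 16 mm, 17 g: lane 2, top
- ball_3a_center (a point): centre of a bare steel ball of 16 mm, 17 g: lane 3, lowest
- ball_3b_center (a point): centre of a bare steel ball of 16 mm, 17 g: lane 3, middle
- ball_3c_center (a point): centre of a bare steel ball of 16 mm, 17 g: lane 3, top
- ball_4a_center (a point): centre of a bare steel ball of 16 mm, 17 g: lane 4, lowest
- ball_4b_center (a point): centre of a bare steel ball of 16 mm, 17 g: lane 4, middle
- ball_4c_center (a point): centre of a bare steel ball of 16 mm, 17 g: lane 4, top

How it is judged:
By the outcome, as a careful person would: the job done as asked, in the order asked, and still so for the second after the job is handed in, with the robot touching nothing.
It also fails if it takes over 54 s, if anything falls off the work surface, if the arm or the gripper's body presses on something with over 40 N, if the wrist force passes 120 N, or if a joint passes its speed limit or range.

ROBOT

A 7-joint arm with a two-finger parallel gripper is mounted at the origin on a cart in front of the work surface, level with it; the furniture and walls round the work are solid. World frame = base frame: x ahead of the robot, y to its left, z up, the work surface at z = 0. Lengths are in mm, angles in rad, forces in N, time in s.
With the tool pointing down it reaches from about 400 to 900 mm from the base axis. Payload 5.6 kg.
Tool frame: the origin (TCP) lies between the finger pads; the fingertips stand 19 mm ahead of it and the grasp point (between the pads) is the TCP; z points along the fingers, y is the line along which they close (so a half turn about z gives the same grasp; the last joint's range is limited). The gripper opens to 92 mm and grips with 3 to 60 N. Pads are 20 mm wide; open, the fingers measure 128 mm over their backs; the gripper's body (75 mm by 189 mm) begins 69 mm behind the grasp point.
Start: joints at [1.216, 0.468, -0.012, 1.603, 0.006, 1.071, -0.056], TCP at [199.361, -618.679, 233.592] pointing down, gripper open.
Joint ranges: [-2.53, 2.53], [-0.31, 2.02], [-1.57, 1.55], [0.28, 2.44], [-1.29, 4.43], [0.15, 1.84], [-2.92, 2.92]. Speed limits (rad/s): [2.57, 2.57, 3.14, 3.14, 3.14, 3.14, 3.14].

INTERFACE

Orientations are given as a unit quaternion [w, x, y, z].
In Python, from workcell import r gives the robot as it stands. The module is installed in compiled form; this text tells all that it offers.
- The arm moves only by the shell command python3 -m pendant FILE [FORCE], which reads ROWS from the file FILE. ROWS is a JSON list of rows, 1 to 10 of them, each of 5 numbers: the finger opening in mm, then dx, dy, dz in mm, then a turn about the tool's z in rad; each row shifts and turns the commanded pose from where the row before left it, along the tool's axes as they then stand; what a row does not reach is not made up. A row lasts 1/10 s, in which the tool goes at most 50 mm and 0.15 rad, less where a joint would pass 70% of its speed; a pose out of reach is approached as far as the arm can. The fingers move at their own pace and stop on an object; FORCE is the grip in N (left out, the last holds). Time passes only in rows, so rows that do not move let the fingers close. It prints the time, the measured TCP pose, the force, the opening and the grip force at its end. Input that does not fit is refused with a message, and nothing moves.
- r.read_state(): the state, without advancing time (a new reading comes with each control period).
- r.read_camera(name): name is "scene" or "side" or "wrist"; returns a dict with "img" (480x640x3 uint8, red, green, blue), "camera_matrix" (3x3 intrinsics, pixels), "k1" (the pictures are not rectified: a ray, as slopes to the right and down, at radius r is drawn at 1 + k1 r^2 times it, then the intrinsics apply), "cam_to_world" (4x4, takes a point from camera to world coordinates). Camera axes: x right, y down, z forward; pixel columns grow to the right and rows downward; lengths in mm; the calibration is good to about 2 mm. A picture is of the moment at which its call begins. There is no depth.
- r.finish_job(): hands the job in; it is judged then, once.
The state is a dict: "t": time; "q": joint angles; "joint_velocities": joint speeds; "joint_torque": joint torques, N m; "position": TCP position; "orientation": TCP orientation; "wrist_force": force on the tool from outside, world axes, zero at the start; "ft_torque": the same for the moment, N m; "grip_width": finger opening in mm; "gripper_force": force on a finger pad.
Only numpy, scipy, OpenCV 4.12 (cv2) and the standard library are available. Lean on these libraries where they do the work, as an engineer would, in place of code of your own. Each camera call takes 0.05 s, during which the arm holds its last target. There are 200 camera calls.

## Working session

There is one attempt and no reset: what is moved stays moved. The work goes in short steps, Python scripts to look and compute and a shell command to move; the robot and the scene stay as the last step left them, time stands still between calls to the robot, and variables do not carry over. Pictures are saved under pics/ and viewed, at most 10 in all, crops included, and the job is handed in when it is done.

```bash
mkdir -p pics; cat > h.py <<'E'
import numpy as np, cv2
from workcell import r
def cam(n,save=None):
    c=r.read_camera(n)
    if save: cv2.imwrite('pics/'+save,c['img'][:,:,::-1])
    return c
def ray(c,u,v):
    K=np.array(c['camera_matrix']);T=np.array(c['cam_to_world']);k=float(c['k1'])
    p=cv2.undistortPoints(np.array([[[u,v]]],float),K,np.array([k,0,0,0.]))[0,0]
    d=T[:3,:3]@np.array([p[0],p[1],1.]);return T[:3,3],d/np.linalg.norm(d)
def plane(c,u,v,z):
    o,d=ray(c,u,v);return o+d*(z-o[2])/d[2]
def tri(c1,p1,c2,p2):
    o1,d1=ray(c1,*p1);o2,d2=ray(c2,*p2)
    s=np.linalg.lstsq(np.c_[d1,-d2],o2-o1,rcond=None)[0]
    a,b=o1+s[0]*d1,o2+s[1]*d2
    return (a+b)/2,np.linalg.norm(a-b)
def proj(c,P):
    T=np.linalg.inv(np.array(c['cam_to_world']));P=np.atleast_2d(P)
    return cv2.projectPoints(P.astype(float),cv2.Rodrigues(T[:3,:3])[0],T[:3,3],np.array(c['camera_matrix']),np.array([float(c['k1']),0,0,0]))[0][:,0]
E
python3 - <<'E'
from h import *
np.set_printoptions(precision=3,suppress=True)
for n in ("scene","side"):
    c=cam(n,n+'0.png');print(n,c['camera_matrix'],c['k1'],c['cam_to_world'])
s=r.read_state();print(s)
E
```

```text
scene [[519.319   0.    317.284]
 [  0.    519.319 245.913]
 [  0.      0.      1.   ]] -0.13705351398896162 [[ -0.584  -0.545   0.601  46.636]
 [ -0.812   0.374  -0.449 111.39 ]
 [  0.019  -0.75   -0.661 684.451]
 [  0.      0.      0.      1.   ]]
side [[591.936   0.    327.424]
 [  0.    591.936 245.218]
 [  0.      0.      1.   ]] -0.0384540705703566 [[ -0.955  -0.137   0.262 293.781]
 [ -0.295   0.509  -0.809 543.35 ]
 [ -0.023  -0.85   -0.527 673.902]
 [  0.      0.      0.      1.   ]]
{'t': 0.1, 'q': array([ 1.216,  0.468, -0.012,  1.604,  0.006,  1.071, -0.056]), 'joint_velocities': array([ 0.   , -0.002,  0.   , -0.005, -0.001,  0.001,  0.002]), 'joint_torque': array([  0.001, -52.165,  -0.013, -24.437,  -0.057,   0.014,   0.   ]), 'position': array([ 199.186, -618.224,  232.749]), 'orientation': array([-0.001,  0.988,  0.155, -0.   ]), 'wrist_force': array([-0.172, -0.415, -0.139]), 'ft_torque': array([ 0.036,  0.017, -0.001]), 'gripper_force': 0.0, 'grip_width': 91.68181643809436}
```

View pics/scene0.png

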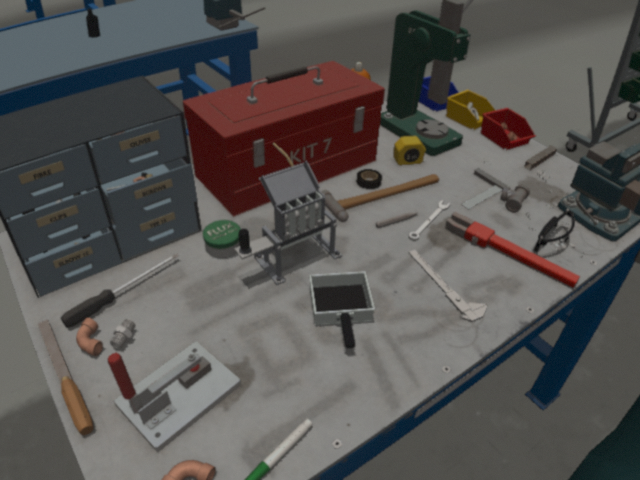

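View pics/side0.png

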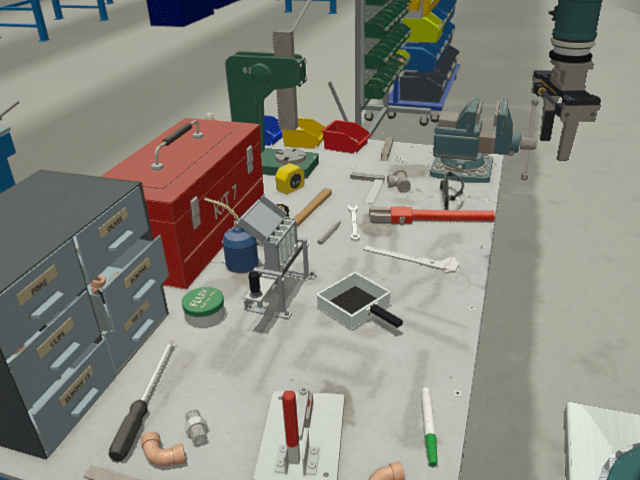

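The scene view shows the pan at (342,298) with its handle end at (348,345), the feeder at (300,215), the knob at (243,240) and the caliper at (447,285). The side view has the knob at (254,284), the pan at (352,300) and the handle end at (400,323). I'll enlarge both to pick points.

```bash
python3 - <<'E'
import cv2,numpy as np
a=cv2.imread('pics/scene0.png')[150:360,225:390];b=cv2.imread('pics/side0.png')[190:340,235:415]
a=cv2.resize(a,None,fx=2.5,fy=2.5,interpolation=cv2.INTER_CUBIC);b=cv2.resize(b,None,fx=2,fy=2,interpolation=cv2.INTER_CUBIC)
o=np.zeros((max(len(a),len(b)),a.shape[1]+b.shape[1],3),np.uint8);o[:len(a),:a.shape[1]]=a;o[:len(b),a.shape[1]:]=b
print(a.shape,b.shape,o.shape);cv2.imwrite('pics/c0.png',cv2.convertScaleAbs(o,alpha=1.4))
E
```

```text
(525, 412, 3) (300, 360, 3) (525, 772, 3)
```

View pics/c0.png

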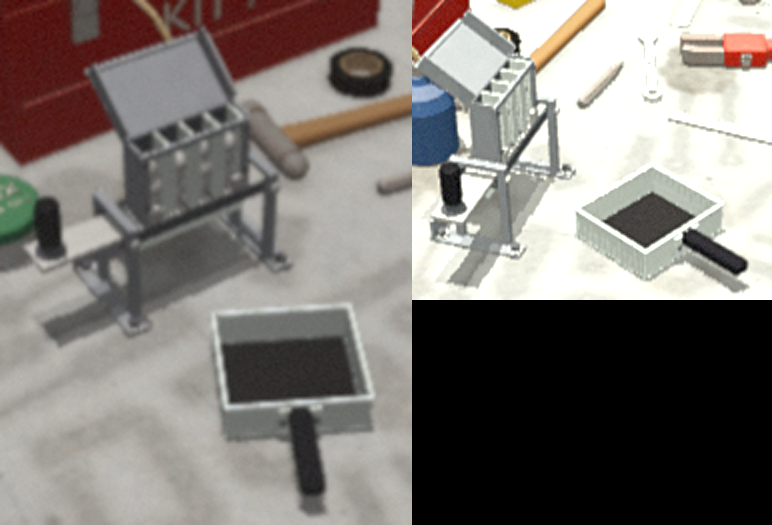

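In the left crop (scene), the pan rim corners are at (212,312), (352,306), (372,398) and (222,406), and the knob top is at (47,203). In the right crop (side), the rim corners are at (577,210), (654,168), (722,205) and (640,258). The handle points toward the camera and the gate looks nearly shut. Next I triangulate these.

```bash
cat > m.py <<'E'
from h import *
np.set_printoptions(precision=1,suppress=True)
A=cam('scene');B=cam('side')
a=lambda x,y:(225+x/2.5,150+y/2.5)
b=lambda x,y:(235+(x-412)/2,190+y/2)
P={'pBL':((212,312),(577,210)),'pBR':((352,306),(654,168)),'pFR':((372,398),(722,205)),'pFL':((222,406),(640,258)),
'hEnd':((312,487),(741,265)),'hRoot':((301,412),(690,235)),'knobTop':((47,203),(451,168)),'knobBot':((50,257),(454,210)),
'mouthL':((88,70),(413,62)),'mouthR':((205,32),(467,15)),'frL':((127,150),(473,102)),'frR':((248,103),(535,60)),
'footFL':((134,325),(515,248)),'footFR':((276,262),(567,172)),'legFLtop':((135,232),(505,170)),'legFRtop':((270,183),(552,100))}
R={}
for k,(p,q) in P.items():
    x,e=tri(A,a(*p),B,b(*q));R[k]=x;print(k,x,'gap %.1f'%e)
y=lambda v:np.degrees(np.arctan2(v[1],v[0]))
print('pan yaw',y(R['pBL']-R['pFL']),y(R['pBR']-R['pFR']),y(R['pBL']-R['pBR'])-90,y(R['pFL']-R['pFR'])-90,'handle',y(R['hRoot']-R['hEnd']))
print('rim centre',np.mean([R[k] for k in('pBL','pBR','pFL','pFR')],0))
print('feeder yaw',[y(R[p+'L']-R[p+'R'])-90 for p in('mouth','fr')],y(R['footFL']-R['footFR'])-90,y(R['legFLtop']-R['legFRtop'])-90)
E
python3 m.py
```

```text
pBL [ 579.9 -271.6   35. ] gap 3.5
pBR [ 531.6 -361.3   30.1] gap 3.3
pFR [ 454.9 -314.8   33. ] gap 0.9
pFL [ 509.6 -230.4   26.8] gap 3.5
hEnd [ 421.4 -237.    30.9] gap 0.6
hRoot [ 474.4 -269.8   29. ] gap 2.3
knobTop [ 660.2 -190.2  119.9] gap 2.0
knobBot [ 659.5 -188.3   75.4] gap 3.1
mouthL [ 720.4 -261.5  170.5] gap 3.2
mouthR [ 708.5 -353.9  173.5] gap 0.0
frL [ 663.9 -257.   139.4] gap 7.0
frR [ 642.3 -345.5  145.4] gap 11.1
footFL [ 626.5 -234.6    7.5] gap 0.8
footFR [ 619.1 -359.8    9.4] gap 1.4
legFLtop [ 634.7 -243.5   86.5] gap 1.1
legFRtop [ 627.9 -356.3   88.8] gap 6.9
pan yaw -30.355480886150563 -31.253021374033697 -28.30301273881326 -32.961689106604894 handle -31.77313274208832
rim centre [ 519.  -294.5   31.2]
feeder yaw [np.float64(-7.351698301960184), np.float64(-13.726648591187697)] -3.3675246389178284 -3.4437608446642543
```

Checks on the triangulation:
- **Pan:** rim height is about 31 mm, yaw about -31°, origin about (519,-294).
- **Feeder:** yaw about -4 to -7°, origin about (655,-302).
- **Knob:** top at z 120.

All of these agree with the text. I move the arm above the pan and refine with the wrist camera.

```bash
echo '[[92,0,0,-40,0],[92,0,0,-40,0],[92,40,-25,0,0],[92,40,-25,0,0],[92,40,-25,0,0],[92,40,-25,0,0],[92,40,-25,0,0],[92,40,-25,0,0],[92,40,-25,0,0],[92,40,-25,0,0]]' > mv.in && python3 -m pendant mv.in; echo '[[92,40,-25,0,0],[92,0,0,0,0.14],[92,0,0,0,0.14],[92,0,0,0,0.14],[92,0,0,0,0.14],[92,0,0,0,0.14],[92,0,0,0,0.14],[92,0,0,0,0]]' > mv.in && python3 -m pendant mv.in
python3 - <<'E'
from h import *
np.set_printoptions(precision=3,suppress=True)
c=cam('wrist','w1.png');print(c['camera_matrix'],c['k1'],c['cam_to_world'])
s=r.read_state();print(s['position'],s['orientation'],s['q'],s['t'])
for P in ((519,-294,32),(655,-302,141),(660,-190,119)): print(proj(c,np.array(P)))
E
```

```text
t: 1.2
position: [443.4, -328.6, 313.7]
orientation: [0.0, 0.988, 0.155, -0.0]
wrist_force: [0.5, -0.1, 0.0]
grip_width: 91.6
gripper_force: 0.0
t: 2.0
position: [472.9, -294.0, 313.4]
orientation: [0.0, 0.965, -0.261, -0.0]
wrist_force: [-0.5, 0.5, -0.5]
grip_width: 91.8
gripper_force: 0.0
[[351.17    0.    318.901]
 [  0.    351.17  241.067]
 [  0.      0.      1.   ]] -0.04464314380375218 [[  -0.504   -0.836   -0.215  532.881]
 [  -0.863    0.489    0.124 -329.267]
 [   0.001    0.248   -0.969  464.264]
 [   0.       0.       0.       1.   ]]
[ 472.938 -294.008  313.474] [ 0.     0.966 -0.26  -0.   ] [ 0.593  0.243 -0.116  1.736  0.031  1.165 -1.628] 2.05
[[299.181 176.552]]
[[217.399  40.506]]
[[123.091 109.787]]
```

View pics/w1.png

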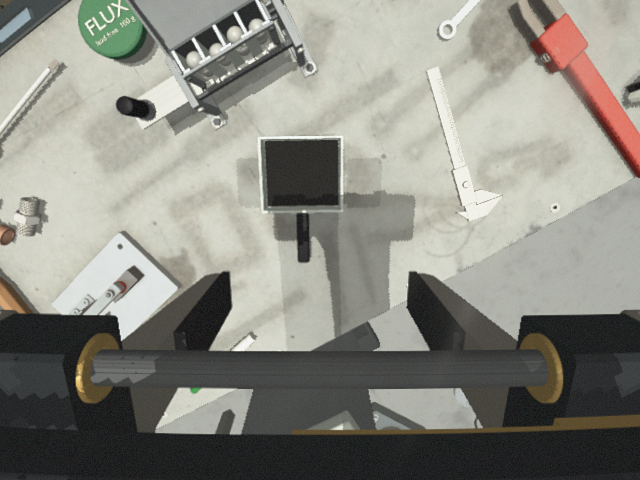

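The wrist view shows the pan rim from (259,137) to (343,213), nearly square to the tool, and the handle at (304,215–262). The knob top is at about (126,103) and the front foot bolts are at (219,121) and (309,69). The feeder is cut off, so I shift over it for a second view.

```bash
echo '[[92,45,-40,0,0],[92,45,-40,0,0],[92,0,0,0,0],[92,0,0,0,0]]' > mv.in && python3 -m pendant mv.in
python3 - <<'E'
from h import *
import pickle
np.set_printoptions(precision=1,suppress=True)
c=cam('wrist','w2.png')
cw1=None
cv2.imwrite('pics/w2c.png',cv2.resize(cv2.imread('pics/w2.png')[0:300,120:520],None,fx=2,fy=2,interpolation=cv2.INTER_CUBIC))
pickle.dump({k:c[k] for k in('camera_matrix','k1','cam_to_world')},open('w2.pkl','wb'))
print(r.read_state()['position'])
E
```

```text
t: 2.45
position: [571.5, -273.6, 312.5]
orientation: [-0.0, 0.966, -0.259, -0.001]
wrist_force: [0.1, -1.0, -0.5]
grip_width: 92.3
gripper_force: 0.0
[ 570.6 -274.6  312.9]
```

View pics/w2c.png

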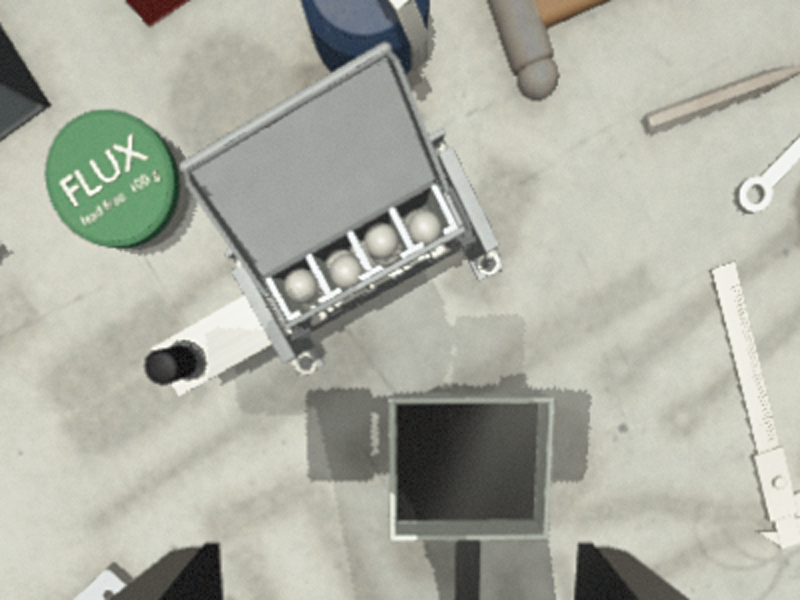

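This crop shows the knob top at (161,366), the front foot bolts at (306,362) and (488,263), and the mouth's rear corners at (187,163) and (388,47). The pan corners are at (389,400), (553,398), (548,539) and (391,540).

```bash
python3 - <<'E'
from h import *
import pickle
np.set_printoptions(precision=1,suppress=True)
w=pickle.load(open('w2.pkl','rb'));B=cam('side')
f=lambda x,y:(120+x/2,y/2); b=lambda x,y:(235+(x-412)/2,190+y/2)
pl=lambda x,y,z:plane(w,*f(x,y),z)
yaw=lambda v:np.degrees(np.arctan2(v[1],v[0]))
bl,br=pl(306,362,9),pl(488,263,9);ml,mr=pl(187,163,172),pl(388,47,172);fl,fr=pl(293,325,141),pl(463,235,141)
for n,l,q in(('bolts',bl,br),('mouth',ml,mr),('front',fl,fr)):print(n,l,q,np.linalg.norm(l-q),'yaw',yaw(l-q)-90,'mid',(l+q)/2)
pc=[pl(x,y,32) for x,y in((389,400),(553,398),(548,539),(391,540))]
print('pan',np.array(pc),'c',np.mean(pc,0),[yaw(pc[0]-pc[3]),yaw(pc[1]-pc[2]),yaw(pc[0]-pc[1])-90,yaw(pc[3]-pc[2])-90])
print('knob plane',pl(161,366,119),'tri',tri(w,f(161,366),B,b(451,168)))
print('mouthL tri',tri(w,f(187,163),B,b(413,62)),tri(w,f(388,47),B,b(467,15)))
for n,p,q in(('pBL',(389,400),(577,210)),('pBR',(553,398),(654,168)),('pFR',(548,539),(722,205)),('pFL',(391,540),(640,258))): print(n,tri(w,f(*p),B,b(*q)))
print('flux',pl(113,178,30),'handle',pl(468,545,30),pl(468,595,30))
for n,p in(('ballL4',(300,285)),('ballL1',(425,224))): print(n,pl(*p,125))
E
```

```text
bolts [ 628.6 -239.4    9. ] [ 624.  -369.4    9. ] 130.05985822966716 yaw -2.039460756998494 mid [ 626.3 -304.4    9. ]
mouth [ 718.4 -264.6  172. ] [ 714.5 -352.5  172. ] 88.02399176526713 yaw -2.5394971661005314 mid [ 716.4 -308.6  172. ]
front [ 646.5 -263.2  141. ] [ 642.1 -347.9  141. ] 84.82231366424583 yaw -2.9904221897791956 mid [ 644.3 -305.5  141. ]
pan [[ 583.4 -274.9   32. ]
 [ 533.9 -363.2   32. ]
 [ 453.6 -318.8   32. ]
 [ 504.1 -230.3   32. ]] c [ 518.8 -296.8   32. ] [np.float64(-29.387265315905335), np.float64(-28.914581266012203), np.float64(-29.26887744449067), np.float64(-29.705618563514314)]
knob plane [ 663.5 -193.8  119. ] tri (array([ 662.6, -193.4,  116.5]), np.float64(2.3008541426741136))
mouthL tri (array([ 720.5, -263.8,  170.4]), np.float64(3.2687203562137475)) (array([ 711.1, -353. ,  174.1]), np.float64(5.687521783113387))
pBL (array([ 581.8, -275.3,   29.9]), np.float64(2.83121727962908))
pBR (array([ 532.1, -364.1,   26.2]), np.float64(1.1695095078600353))
pFR (array([ 454.2, -318.3,   30.7]), np.float64(2.3728399718912185))
pFL (array([ 505.5, -228.6,   28.1]), np.float64(5.286720129710049))
flux [ 775.9 -201.3   30. ] handle [ 475.4 -271.7   30. ] [ 444.4 -254.8   30. ]
ballL4 [ 661.1 -273.4  125. ]
ballL1 [ 655.5 -337.1  125. ]
```

The measurements agree with each other:
- **Pan:** (519,-297), yaw -29.3°, rim size 101×92.
- **Feeder:** origin about (658,-306), yaw -2.5°.
- **Gate:** about 6 mm open.
- **Handle grip point:** about (453.6,-260), z 24.

Next I go to the handle.

```bash
echo '[[60,-27,11,10,0],[60,-27,12,10,0],[60,-27,11,10,0],[60,-27,12,10,0],[60,0,0,40,0],[60,0,0,40,0],[60,0,0,40,0],[60,0,0,40,0],[60,0,0,0,0],[60,0,0,0,0]]' > mv.in && python3 -m pendant mv.in
cat > st.py <<'E'
import sys
from h import *
np.set_printoptions(precision=1,suppress=True)
s=r.read_state();q=s['orientation'];th=2*np.arctan2(q[2],q[1]);x=np.array([np.cos(th),np.sin(th),0]);y=np.array([np.sin(th),-np.cos(th),0])
if th>np.pi: th-=2*np.pi
print('t',s['t'],'pos',s['position'],'yaw %.2f'%np.degrees(th),'F',s['wrist_force'],'w %.1f g %.1f'%(s['grip_width'],s['gripper_force']))
if len(sys.argv)>3:
    g=np.array([float(v) for v in sys.argv[1:4]])-s['position'];print('go dx %.1f dy %.1f dz %.1f'%(g@x,g@y,-g[2]))
O=np.array([658,-306,0]);a=np.radians(-2.5);d=s['position']-O
print('in feeder',d[0]*np.cos(a)+d[1]*np.sin(a),-d[0]*np.sin(a)+d[1]*np.cos(a),d[2])
E
python3 st.py 453.6 -260.1 24
```

```text
t: 3.55
position: [454.0, -260.4, 114.4]
orientation: [0.0, 0.965, -0.261, -0.0]
wrist_force: [0.1, 0.1, 0.7]
grip_width: 60.3
gripper_force: 0.0
t 3.55 pos [ 454.  -260.4  114.4] yaw -30.31 F [0.1 0.1 0.7] w 60.3 g 0.0
go dx -0.5 dy -0.0 dz 90.4
in feeder -205.74758484690724 36.696319555875306 114.41126124349665
```

```bash
echo '[[60,0,0,30,-0.017],[60,0,0,30,0],[60,0,0,20,0],[60,0,0,10,0],[60,0,0,0,0],[60,0,0,0,0],[12,0,0,0,0],[12,0,0,0,0],[12,0,0,0,0],[12,0,0,0,0]]' > mv.in && python3 -m pendant mv.in 30;echo '[[10,0,0,0,0],[10,0,0,0,0],[10,0,0,0,0]]' > mv.in && python3 -m pendant mv.in; python3 st.py 453.6 -260.1 24
```

```text
t: 4.55
position: [454.8, -259.8, 23.9]
orientation: [0.0, 0.967, -0.253, 0.0]
wrist_force: [-0.6, 1.0, 0.4]
grip_width: 30.1
gripper_force: 0.0
t: 4.85
position: [454.5, -259.7, 23.6]
orientation: [0.0, 0.968, -0.253, -0.0]
wrist_force: [-0.4, 0.7, 1.2]
grip_width: 15.4
gripper_force: 30.0
t 4.85 pos [ 454.5 -259.7   23.6] yaw -29.29 F [-0.4  0.7  1.2] w 15.4 g 30.0
go dx -0.6 dy 0.8 dz -0.4
in feeder -205.27900282339658 37.4141815544921 23.567345992923507
```

The handle is held at 15.4 mm. I slide the pan to the feeder's centreline and square it up.

```bash
echo '[[10,10,5,0,0],[10,10,6,0,0],[10,10,5,0,0],[10,9,6,0,0],[10,0,0,0,-0.078],[10,0,0,0,-0.078],[10,0,0,0,-0.078],[10,0,0,0,-0.078],[10,0,0,0,-0.078],[10,0,0,0,-0.078]]' > mv.in && python3 -m pendant mv.in; echo '[[10,0,0,0,0],[10,0,0,0,0]]' > mv.in && python3 -m pendant mv.in; python3 st.py 508.1 -299.5 23.6
python3 - <<'E'
from h import *
c=cam('wrist');A=cam('scene');B=cam('side')
a=A['img'][170:370,250:400];b=B['img'][200:340,260:410]
o=np.vstack([cv2.resize(c['img'],(600,450))[:300],np.hstack([cv2.resize(a,(300,300)),cv2.resize(b,(300,300))])])
cv2.imwrite('pics/al.png',o[:,:,::-1])
import pickle;pickle.dump({k:c[k] for k in('camera_matrix','k1','cam_to_world')},open('w3.pkl','wb'))
E
```

```text
t: 5.85
position: [478.5, -300.1, 23.6]
orientation: [0.001, 1.0, -0.021, 0.001]
wrist_force: [1.0, -0.4, 0.7]
grip_width: 15.5
gripper_force: 30.0
t: 6.05
position: [478.3, -299.2, 23.6]
orientation: [0.0, 1.0, -0.023, 0.001]
wrist_force: [0.6, -1.3, -1.0]
grip_width: 16.1
gripper_force: 30.0
t 6.05 pos [ 478.3 -299.2   23.6] yaw -2.65 F [ 0.6 -1.3 -1. ] w 16.1 g 30.0
go dx 29.8 dy -1.1 dz 0.0
in feeder -179.84471301166383 -1.0834034098107042 23.607003134599683
```

View pics/al.png

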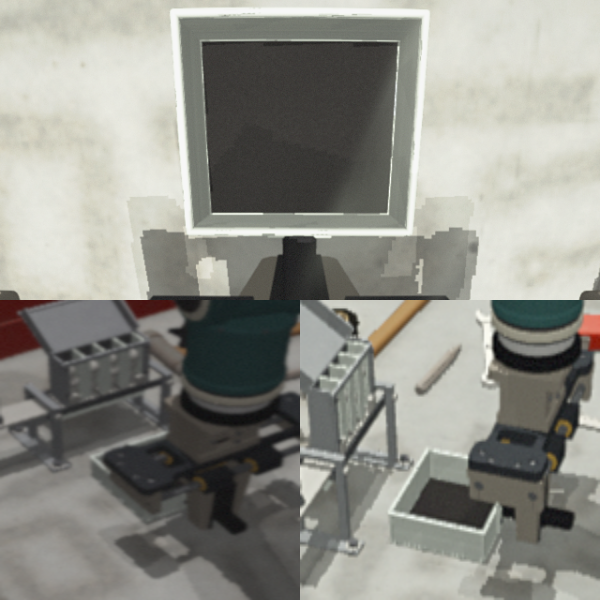

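The pan is held squarely in the wrist view (rim (172,9)–(430,10)), and it lies in front of the feeder in the scene and side views. I compute the pan's pose in the feeder frame before pushing in.

```bash
python3 - <<'E'
from h import *
import pickle
np.set_printoptions(precision=1,suppress=True)
w=pickle.load(open('w3.pkl','rb'));s=640/600
P=[plane(w,x*s,y*s,32) for x,y in((172,9),(430,10),(412,235),(188,229))]
a=np.radians(-2.5);R=np.array([[np.cos(a),np.sin(a)],[-np.sin(a),np.cos(a)]])
F=[R@(p[:2]-[658,-306]) for p in P];print(np.array(F),np.mean(F,0))
y=lambda v:np.degrees(np.arctan2(v[1],v[0]))
print(y(F[0]-F[3]),y(F[1]-F[2]),y(F[0]-F[1])-90,y(F[3]-F[2])-90)
E
```

```text
[[ -59.1   48. ]
 [ -59.7  -53.1]
 [-151.3  -52.6]
 [-148.2   48.5]] [-104.6   -2.3]
-0.2978174525732695 -0.31093221459643294 -0.3018331237275049 -1.780485557217375
```

```bash
echo '[[10,8,-2,0,-0.005],[10,12,0,0,0],[10,12,0,0,0],[10,12,0,0,0],[10,12,0,0,0],[10,12,0,0,0],[10,12,0,0,0],[10,10,0,0,0],[10,6,0,0,0],[10,0,0,0,0]]' > mv.in && python3 -m pendant mv.in; python3 st.py
```

```text
t: 7.2
position: [575.8, -299.3, 23.6]
orientation: [0.0, 1.0, -0.019, 0.001]
wrist_force: [1.6, 0.5, 0.5]
grip_width: 15.9
gripper_force: 30.0
t 7.2 pos [ 575.8 -299.3   23.6] yaw -2.15 F [1.6 0.5 0.5] w 15.9 g 30.0
in feeder -82.40120152839317 3.0730334415608214 23.552716277274033
```

```bash
echo '[[10,2,1,0,0],[10,2,0.5,0,0],[10,1,0,0,0],[10,0,0,0,0]]' > mv.in && python3 -m pendant mv.in; python3 st.py; echo '[[10,1,0,0,0],[10,1,0,0,0],[10,0,0,0,0]]' > mv.in && python3 -m pendant mv.in; python3 st.py
```

```text
t: 7.6
position: [578.4, -300.8, 23.6]
orientation: [-0.0, 1.0, -0.019, -0.001]
wrist_force: [-3.7, 1.6, 5.1]
grip_width: 15.7
gripper_force: 30.0
t 7.6 pos [ 578.4 -300.8   23.6] yaw -2.18 F [-3.7  1.6  5.1] w 15.7 g 30.0
in feeder -79.75941547134674 1.6836311069546732 23.61245810937163
t: 7.9
position: [580.1, -301.3, 23.6]
orientation: [-0.0, 1.0, -0.019, -0.001]
wrist_force: [-3.3, 0.7, 5.8]
grip_width: 15.9
gripper_force: 30.0
t 7.9 pos [ 580.1 -301.3   23.6] yaw -2.20 F [-3.3  0.7  5.8] w 15.9 g 30.0
in feeder -77.98913355868284 1.3067289545049192 23.596418684696957
```

```bash
for i in 1; do echo '[[10,1,0,0,0],[10,1,0,0,0],[10,0,0,0,0]]' > mv.in && python3 -m pendant mv.in; done; python3 st.py; echo '[[10,1,0,0,0],[10,1,0,0,0],[10,0,0,0,0]]' > mv.in && python3 -m pendant mv.in; python3 st.py
```

```text
t: 8.2
position: [582.1, -301.6, 23.6]
orientation: [-0.0, 1.0, -0.019, -0.001]
wrist_force: [-4.5, 0.5, 4.8]
grip_width: 16.0
gripper_force: 30.0
t 8.2 pos [ 582.1 -301.6   23.6] yaw -2.21 F [-4.5  0.5  4.8] w 16.0 g 30.0
in feeder -76.01307660057873 1.1051071413349502 23.58897817277154
t: 8.5
position: [584.0, -301.8, 23.6]
orientation: [0.0, 1.0, -0.019, -0.001]
wrist_force: [-4.2, 1.1, 6.0]
grip_width: 15.6
gripper_force: 30.0
t 8.5 pos [ 584.  -301.8   23.6] yaw -2.21 F [-4.2  1.1  6. ] w 15.6 g 30.0
in feeder -74.13864242728665 0.9657634536533983 23.63782744869998
```

```bash
python3 - <<'E'
from h import *
c=cam('wrist');B=cam('side')
o=np.vstack([cv2.resize(c['img'],(600,450))[:260],cv2.resize(B['img'][220:340,230:440],(600,340),interpolation=cv2.INTER_CUBIC)])
cv2.imwrite('pics/in.png',o[:,:,::-1])
E
```

```text
(no output)
```

View pics/in.png

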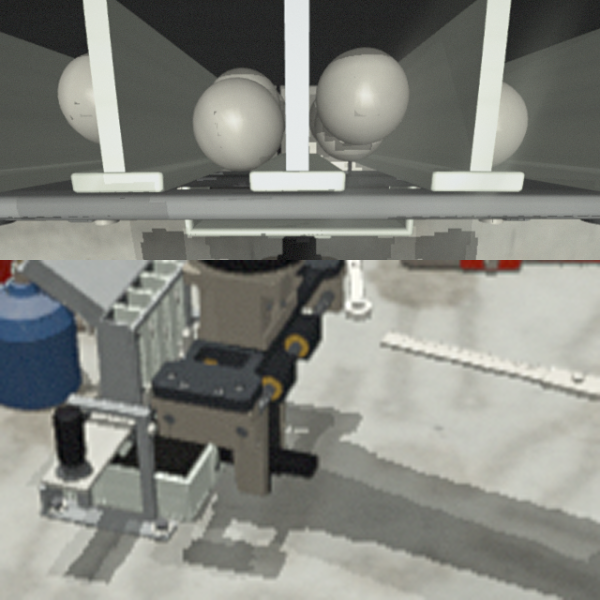

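In the wrist view the handle still meets the front wall at (300,237), as before, so the grip hasn't slipped. The side view shows the pan between the left legs. I push on gently until the force rises.

```bash
echo '[[10,1,0,0,0],[10,1,0,0,0],[10,0,0,0,0]]' > mv.in && python3 -m pendant mv.in; python3 st.py; echo '[[10,1,0,0,0],[10,0,0,0,0]]' > mv.in && python3 -m pendant mv.in; python3 st.py
python3 - <<'E'
import cv2,numpy as np
a=cv2.imread('pics/al.png');b=cv2.imread('pics/in.png')
for i in(a,b): print(i[205:250:1,260].mean(1).astype(int))
E
```

```text
t: 8.9
position: [584.0, -301.8, 23.6]
orientation: [-0.0, 1.0, -0.02, -0.003]
wrist_force: [-9.3, 2.4, 10.6]
grip_width: 15.9
gripper_force: 30.0
t 8.9 pos [ 584.  -301.8   23.6] yaw -2.24 F [-9.3  2.4 10.6] w 15.9 g 30.0
in feeder -74.11530948978006 0.937345212349578 23.57955559275991
t: 9.1
position: [584.0, -301.8, 23.6]
orientation: [-0.0, 1.0, -0.02, -0.004]
wrist_force: [-12.6, 2.2, 12.8]
grip_width: 16.0
gripper_force: 30.0
t 9.1 pos [ 584.  -301.8   23.6] yaw -2.25 F [-12.6   2.2  12.8] w 16.0 g 30.0
in feeder -74.0809409656848 0.9418894847528252 23.56341738193926
[ 55  55  53  52  56  56  55 111 229 215 144 134 134 134 136 136 136 138
 138 142 140 142 172 205 226 240 245 247 244 236 204 146 128 128 126 128
 131 132 129 130 132 132 131 129 129]
[164 165 164 163 164 161 161 162 159 152 145 140 134 121 102  96 100 101
 102 105 103 103 111 132 164 193 214 223 207 183 150 103  91  90  92  94
  92  92  93  91  93  94  95  95  92]
```

The pan has stopped hard at 584.0 with the force rising. I release, back off along the handle, rise, and verify the pan's position visually.

```bash
python3 -c "
from h import *
print(r.read_state()['ft_torque'])"; echo '[[10,-3,0,0,0],[50,0,0,0,0],[50,0,0,0,0],[50,0,0,0,0],[50,-20,0,0,0],[50,-30,0,0,0],[50,-30,0,-40,0],[50,0,0,-45,0],[50,0,0,-45,0],[50,0,0,-45,0]]' > mv.in && python3 -m pendant mv.in; echo '[[50,0,0,-45,0],[50,0,0,-45,0],[50,0,0,-30,0],[50,0,0,0,0]]' > mv.in && python3 -m pendant mv.in; python3 st.py
python3 - <<'E'
from h import *
import pickle
c=cam('wrist');B=cam('side')
o=np.hstack([cv2.resize(c['img'][0:300,190:450],None,fx=2,fy=2,interpolation=cv2.INTER_CUBIC)[:600,:],cv2.resize(B['img'][230:330,250:360],None,fx=2.5,fy=2.5)[:600] if 0 else np.vstack([cv2.resize(B['img'][215:315,245:355],(275,250),interpolation=cv2.INTER_CUBIC),np.zeros((350,275,3),np.uint8)])])
print(o.shape);cv2.imwrite('pics/fit.png',o[:,:,::-1])
pickle.dump({k:c[k] for k in('camera_matrix','k1','cam_to_world')},open('w4.pkl','wb'))
E
```

```text
[0.41931896 2.48326401 0.07259379]
t: 10.1
position: [504.8, -298.4, 200.4]
orientation: [-0.0, 1.0, -0.019, 0.0]
wrist_force: [0.6, -0.6, -0.4]
grip_width: 49.6
gripper_force: 0.0
t: 10.5
position: [507.3, -299.3, 323.9]
orientation: [0.002, 1.0, -0.019, 0.004]
wrist_force: [0.7, 0.2, 1.0]
grip_width: 50.1
gripper_force: 0.0
t 10.5 pos [ 507.3 -299.3  323.9] yaw -2.18 F [0.7 0.2 1. ] w 50.1 g 0.0
in feeder -150.83335906229271 0.0912995659843423 323.91672022923325
(600, 795, 3)
```

View pics/fit.png

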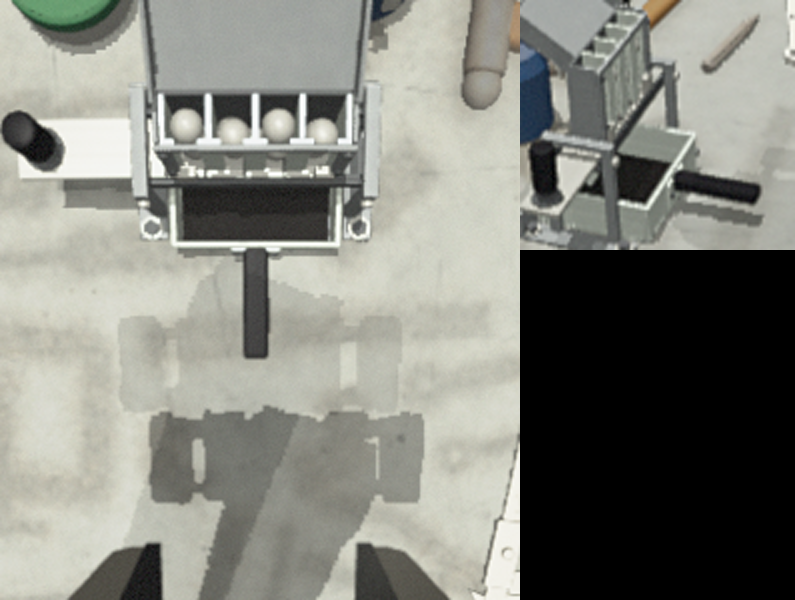

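The wrist crop shows the pan square between the legs: front rim corners (171,246) and (340,247), foot bolts (152,228) and (357,228), foot-bar front ends at y≈241. I check the rim against the foot-bar end, which should be 6 mm ahead of it.

```bash
python3 - <<'E'
from h import *
import pickle
np.set_printoptions(precision=1,suppress=True)
w=pickle.load(open('w4.pkl','rb'));f=lambda x,y:(190+x/2,y/2)
for n,x,y,z in(('rimL',171,247,32),('rimR',340,249,32),('barL',150,242,4),('barR',360,241,4),('boltL',152,228,9),('boltR',357,228,9),('legtopL',140,185,89),('legtopR',371,190,89),('knob',18,130,119),('frontL',152,150,141),('frontR',362,148,141),('b4',186,125,125),('b1',322,133,125)):print(n,plane(w,*f(x,y),z))
E
```

```text
rimL [ 614.  -252.9   32. ]
rimR [ 609.  -354.9   32. ]
barL [ 620.  -236.6    4. ]
barR [ 615.6 -371.2    4. ]
boltL [ 628.  -239.2    9. ]
boltR [ 623.1 -368.6    9. ]
legtopL [ 640.5 -245.1   89. ]
legtopR [ 633.6 -364.5   89. ]
knob [ 662.7 -193.6  119. ]
frontL [ 646.2 -259.   141. ]
frontR [ 643.6 -352.1  141. ]
b4 [ 659.7 -273.4  125. ]
b1 [ 653.9 -336.1  125. ]
```

The rim stands 6.3 mm ahead of the foot-bar end (expected 6), centred and square, so the pan is home against the stop. Before reaching for the knob I check cabinet and oiler clearance.

```bash
python3 - <<'E'
from h import *
np.set_printoptions(precision=1,suppress=True)
A=cam('scene');B=cam('side')
print('cab corner bottom',plane(A,198,235,0),plane(B,165,308,0))
print('cab top corner',tri(A,(180,85),B,(143,185)),'drawer corner',tri(A,(193,163),B,(160,241)))
print('spout',tri(A,(277,143),B,(208,200)),'box',plane(A,235,212,0))
E
python3 st.py 662.7 -193.6 220
```

```text
cab corner bottom [ 834.8 -171.7    0. ] [ 856.5 -199.1    0. ]
cab top corner (array([ 836.7, -178.9,  294.4]), np.float64(51.837913588740896)) drawer corner (array([ 826.1, -181.3,  167.6]), np.float64(10.38394304219236))
spout (array([ 831.9, -366.5,  148.5]), np.float64(5.177574786794298)) box [ 859.3 -271.5    0. ]
t 10.7 pos [ 504.2 -298.2  317. ] yaw -2.18 F [-0.6  0.3 -0.7] w 49.8 g 0.0
go dx 154.4 dy -110.6 dz 97.0
in feeder -153.9636895161352 1.0929574457880982 316.9719312236834
```

```bash
python3 - <<'E'
from h import *
np.set_printoptions(precision=1,suppress=True)
A=cam('scene')
print(plane(A,38,293,0),plane(A,198,235,0),'lower drawer',plane(A,118,255,30),plane(A,110,175,170),plane(A,193,163,170))
E
echo '[[40,0,-14,0,-0.15],[40,0,0,0,-0.15],[40,0,0,0,-0.15],[40,0,0,0,-0.15],[40,0,0,0,-0.15],[40,0,0,0,-0.15],[40,0,0,0,-0.15],[40,0,0,0,-0.15],[40,0,0,0,-0.15],[40,0,0,0,-0.15]]' > mv.in && python3 -m pendant mv.in; echo '[[40,0,0,0,-0.07],[40,0,0,0,0]]' > mv.in && python3 -m pendant mv.in;python3 st.py 662.7 -193.6 220
```

```text
[855.6 151.7   0. ] [ 834.8 -171.7    0. ] lower drawer [834.   -7.3  30. ] [883.3 -42.4 170. ] [ 831.6 -183.8  170. ]
t: 11.75
position: [504.9, -284.3, 316.9]
orientation: [-0.001, 0.742, 0.67, -0.0]
wrist_force: [0.4, 0.3, 0.5]
grip_width: 39.9
gripper_force: 0.0
t: 11.95
position: [504.9, -284.4, 317.0]
orientation: [-0.001, 0.721, 0.693, -0.0]
wrist_force: [-0.6, 0.0, 0.4]
grip_width: 40.4
gripper_force: 0.0
t 11.95 pos [ 504.9 -284.4  317. ] yaw 87.76 F [-0.6  0.   0.4] w 40.4 g 0.0
go dx 96.9 dy 154.2 dz 97.0
in feeder -153.91797561764767 14.887928375957204 317.03375114997874
```

```bash
echo '[[40,25,0,0,0],[40,25,0,0,0],[40,25,0,0,0],[40,22,25,0,0],[40,0,25,0,0],[40,0,25,0,0],[40,0,25,0,0],[40,0,25,0,0],[40,0,28,0,0],[40,0,0,0,0]]' > mv.in && python3 -m pendant mv.in; echo '[[40,0,0,40,0],[40,0,0,40,0],[40,0,0,0,0],[40,0,0,0,0]]' > mv.in && python3 -m pendant mv.in; python3 st.py 662.7 -193.6 150
python3 - <<'E'
from h import *
c=cam('wrist');A=cam('scene');B=cam('side')
o=np.vstack([np.hstack([cv2.resize(A['img'][150:300,190:350],(320,300),interpolation=cv2.INTER_CUBIC),cv2.resize(B['img'][180:330,200:360],(320,300),interpolation=cv2.INTER_CUBIC)]),cv2.resize(c['img'],(640,480))[200:480]])
cv2.imwrite('pics/kn.png',o[:,:,::-1])
E
```

```text
t: 12.95
position: [664.0, -192.8, 316.1]
orientation: [-0.001, 0.721, 0.693, 0.0]
wrist_force: [0.1, 0.3, -0.0]
grip_width: 40.1
gripper_force: 0.0
t: 13.35
position: [661.5, -193.6, 238.6]
orientation: [-0.001, 0.721, 0.693, -0.0]
wrist_force: [-0.3, -0.3, 0.8]
grip_width: 39.9
gripper_force: 0.0
t 13.35 pos [ 661.5 -193.6  238.6] yaw 87.71 F [-0.3 -0.3  0.8] w 39.9 g 0.0
go dx 0.1 dy 1.2 dz 88.6
in feeder -1.3944441574836333 112.40324379386186 238.55201467567844
```

View pics/kn.png

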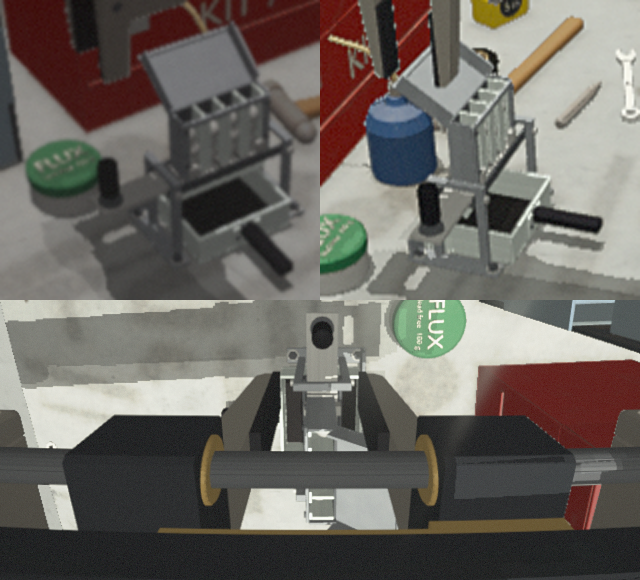

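The views show the fingers straddling above the knob; in the wrist view it is at (322,330) in the composite, centred between the pads. I descend and grip lightly.

```bash
echo '[[40,0,1,40,0],[40,0,0,40,0],[40,0,0,30,0],[40,0,0,20,0],[40,0,0,0,0],[40,0,0,0,0]]' > mv.in && python3 -m pendant mv.in 25; python3 st.py 662.7 -193.6 107; echo '[[14,0,0,0,0],[14,0,0,0,0],[14,0,0,0,0],[14,0,0,0,0],[14,0,0,0,0]]' > mv.in && python3 -m pendant mv.in 25; python3 st.py
```

```text
t: 14.1
position: [664.2, -193.8, 110.4]
orientation: [0.001, 0.721, 0.693, 0.001]
wrist_force: [1.0, 0.4, 0.6]
grip_width: 39.9
gripper_force: 0.0
t 14.1 pos [ 664.2 -193.8  110.4] yaw 87.74 F [1.  0.4 0.6] w 39.9 g 0.0
go dx 0.1 dy -1.5 dz 3.4
in feeder 1.2773507724713724 112.38041485610997 110.43983844185922
t: 14.6
position: [663.9, -193.8, 109.9]
orientation: [0.001, 0.721, 0.693, 0.0]
wrist_force: [-0.2, 0.4, 6.3]
grip_width: 17.5
gripper_force: 25.0
t 14.6 pos [ 663.9 -193.8  109.9] yaw 87.76 F [-0.2  0.4  6.3] w 17.5 g 25.0
in feeder 0.9795906597368846 112.33115673426747 109.8936654157829
```

The knob is held at 17.5 mm. I push the gate shut first to find its zero.

```bash
echo '[[14,-2,0,0,0],[14,-1,0,0,0],[14,0,0,0,0]]' > mv.in && python3 -m pendant mv.in; python3 st.py; echo '[[14,-1,0,0,0],[14,-1,0,0,0],[14,0,0,0,0]]' > mv.in && python3 -m pendant mv.in; python3 st.py;  echo '[[14,-1,0,0,0],[14,0,0,0,0]]' > mv.in && python3 -m pendant mv.in; python3 st.py
```

```text
t: 14.9
position: [663.8, -195.4, 109.9]
orientation: [0.0, 0.721, 0.693, 0.001]
wrist_force: [-1.6, 2.2, 5.8]
grip_width: 17.3
gripper_force: 25.0
t 14.9 pos [ 663.8 -195.4  109.9] yaw 87.80 F [-1.6  2.2  5.8] w 17.3 g 25.0
in feeder 0.9730787774318825 110.74098255848017 109.87965397264165
t: 15.2
position: [663.8, -196.9, 109.9]
orientation: [0.0, 0.72, 0.694, 0.001]
wrist_force: [-1.3, 3.6, 7.1]
grip_width: 17.2
gripper_force: 25.0
t 15.2 pos [ 663.8 -196.9  109.9] yaw 87.82 F [-1.3  3.6  7.1] w 17.2 g 25.0
in feeder 0.9883313943403307 109.20103530710023 109.88537759977375
t: 15.4
position: [663.7, -197.7, 109.9]
orientation: [-0.0, 0.72, 0.694, 0.001]
wrist_force: [-0.8, 4.3, 6.1]
grip_width: 17.5
gripper_force: 25.0
t 15.4 pos [ 663.7 -197.7  109.9] yaw 87.82 F [-0.8  4.3  6.1] w 17.5 g 25.0
in feeder 0.9882206199185619 108.42076734023752 109.89661805241778
```

```bash
echo '[[14,-1,0,0,0],[14,0,0,0,0]]' > mv.in && python3 -m pendant mv.in; python3 st.py; echo '[[14,-1,0,0,0],[14,0,0,0,0]]' > mv.in && python3 -m pendant mv.in; python3 st.py;  echo '[[14,-1,0,0,0],[14,0,0,0,0]]' > mv.in && python3 -m pendant mv.in; python3 st.py
```

```text
t: 15.6
position: [663.7, -198.5, 109.9]
orientation: [-0.0, 0.72, 0.694, 0.001]
wrist_force: [-0.5, 4.3, 6.3]
grip_width: 17.3
gripper_force: 25.0
t 15.6 pos [ 663.7 -198.5  109.9] yaw 87.83 F [-0.5  4.3  6.3] w 17.3 g 25.0
in feeder 1.0056777553885388 107.65646663299867 109.91607713900832
t: 15.8
position: [663.7, -199.3, 109.9]
orientation: [-0.0, 0.72, 0.694, 0.001]
wrist_force: [-1.3, 3.2, 6.5]
grip_width: 17.4
gripper_force: 25.0
t 15.8 pos [ 663.7 -199.3  109.9] yaw 87.83 F [-1.3  3.2  6.5] w 17.4 g 25.0
in feeder 1.0299319230498734 106.83193066905494 109.90225205553759
t: 16.0
position: [663.7, -200.3, 109.9]
orientation: [-0.0, 0.72, 0.694, 0.001]
wrist_force: [-0.4, 3.7, 5.9]
grip_width: 17.4
gripper_force: 25.0
t 16.0 pos [ 663.7 -200.3  109.9] yaw 87.84 F [-0.4  3.7  5.9] w 17.4 g 25.0
in feeder 1.0353942467110668 105.8173413775164 109.92529293825127
```

```bash
echo '[[14,-1,0,0,0],[14,0,0,0,0]]' > mv.in && python3 -m pendant mv.in; python3 st.py; echo '[[14,-1,0,0,0],[14,0,0,0,0]]' > mv.in && python3 -m pendant mv.in; python3 st.py
```

```text
t: 16.2
position: [663.6, -200.4, 109.9]
orientation: [-0.001, 0.72, 0.694, 0.002]
wrist_force: [-0.1, 4.7, 6.7]
grip_width: 17.3
gripper_force: 25.0
t 16.2 pos [ 663.6 -200.4  109.9] yaw 87.86 F [-0.1  4.7  6.7] w 17.3 g 25.0
in feeder 1.020536258776768 105.72993388192754 109.87449046852223
t: 16.4
position: [663.7, -200.4, 109.9]
orientation: [-0.001, 0.72, 0.694, 0.002]
wrist_force: [-1.2, 7.2, 7.4]
grip_width: 17.3
gripper_force: 25.0
t 16.4 pos [ 663.7 -200.4  109.9] yaw 87.89 F [-1.2  7.2  7.4] w 17.3 g 25.0
in feeder 1.0523764119060504 105.70119191340186 109.91220132308648
```

Shut is at y = -200.4, 105.7 mm from the middle against the expected 106. Now I open the gate toward about 44.8 mm (TCP y ≈ -155.6).

```bash
echo '[[14,4,0,0,0],[14,6,0,0,0],[14,6,0,0,0],[14,6,0,0,0],[14,6,0,0,0],[14,6,0,0,0],[14,4,0,0,0],[14,2,0,0,0],[14,0,0,0,0],[14,0,0,0,0]]' > mv.in && python3 -m pendant mv.in; python3 st.py 665.4 -155.6 109.9
```

```text
t: 17.4
position: [664.8, -166.3, 109.9]
orientation: [0.001, 0.721, 0.693, -0.0]
wrist_force: [-0.9, -2.0, 7.1]
grip_width: 17.0
gripper_force: 25.0
t 17.4 pos [ 664.8 -166.3  109.9] yaw 87.71 F [-0.9 -2.   7.1] w 17.0 g 25.0
go dx 10.7 dy 0.1 dz -0.0
in feeder 0.7411364926152864 139.89750216698758 109.87564376635015
```

```bash
echo '[[14,4,0,0,0],[14,3,0,0,0],[14,2,0,0,0],[14,1.5,0,0,0],[14,0,0,0,0],[14,0,0,0,0],[14,0,0,0,0],[14,0,0,0,0]]' > mv.in && python3 -m pendant mv.in; python3 st.py 665.4 -155.6 109.9
```

```text
t: 18.2
position: [665.2, -155.9, 109.9]
orientation: [0.001, 0.721, 0.693, -0.0]
wrist_force: [-0.8, -2.7, 6.5]
grip_width: 17.3
gripper_force: 25.0
t 18.2 pos [ 665.2 -155.9  109.9] yaw 87.70 F [-0.8 -2.7  6.5] w 17.3 g 25.0
go dx 0.3 dy 0.1 dz -0.0
in feeder 0.6915329749797667 150.3020227407811 109.86807794608289
```

The opening reads 44.6 mm. I check the lanes and the pan.

```bash
echo '[[14,0,0,0,0],[14,0,0,0,0],[14,0,0,0,0],[14,0,0,0,0],[14,0,0,0,0]]' > mv.in && python3 -m pendant mv.in|head -1
python3 - <<'E'
from h import *
A=cam('scene');B=cam('side')
o=np.hstack([cv2.resize(A['img'][175:295,245:345],(400,480),interpolation=cv2.INTER_CUBIC),cv2.resize(B['img'][200:320,265:365],(400,480),interpolation=cv2.INTER_CUBIC)])
cv2.imwrite('pics/drop.png',cv2.convertScaleAbs(o[:,:,::-1],alpha=1.5))
E
```

```text
t: 18.7
```

View pics/drop.png

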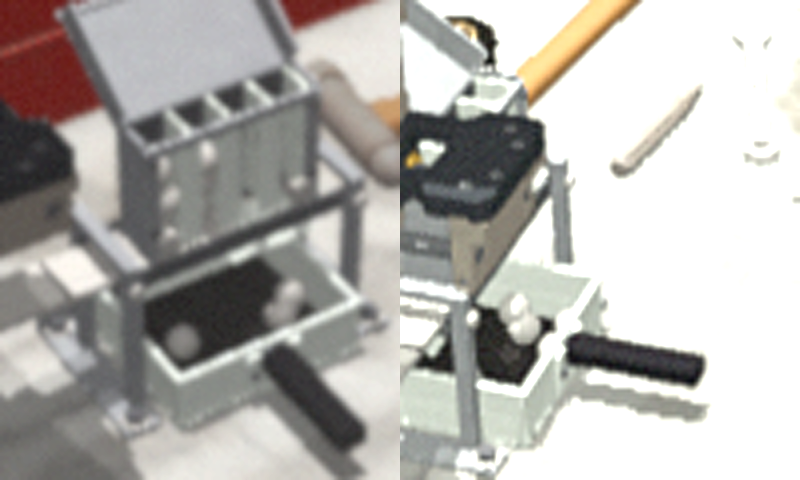

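The scene half shows lanes 3 and 4 (slots at x≈207 and 165) still full and lanes 1 and 2 mostly dark, except a small light spot at (295,183). Balls are visible in the pan at (183,342), (275,312) and (290,292). I've used all ten picture views, so from here I check with numbers: slot brightness profiles now against the start.

```bash
python3 - <<'E'
from h import *
a=cv2.cvtColor(cv2.imread('pics/scene0.png'),cv2.COLOR_BGR2GRAY);b=cv2.cvtColor(cam('scene','s2.png')['img'],cv2.COLOR_RGB2GRAY)
# slot columns: drop.png x/4+245 ; rows 175+y/4
for n,x0,y0,x1,y1 in(('4',165,150,170,250),('3',207,135,212,235),('2',249,122,254,222),('1',293,108,298,208)):
    u=245+np.linspace(x0,x1,26)/4;v=175+np.linspace(y0,y1,26)/4
    m=lambda im:cv2.remap(im,u.astype(np.float32)[None],v.astype(np.float32)[None],1)[0]
    print(n,'0',m(a));print(n,'n',m(b))
np.set_printoptions(linewidth=200)
print('lane1 patch start\n',a[200:228,312:325]);print('now\n',b[200:228,312:325])
E
```

```text
4 0 [ 64  73  88  92  86  77  69  67  69  76  85  90  85  75  66  62  65  66
  71  90 104  94  75  63  59  57]
4 n [ 77  88 107 112 107  97  87  83  86  99 116 126 121 108  92  80  77  78
  86 109 125 113  90  77  72  69]
3 0 [ 66  86 109 120 118 108  92  75  64  62  63  64  65  68  69  68  66  65
  67  71  71  64  58  60  66  65]
3 n [ 80 104 129 143 143 130 113  92  79  75  76  77  78  78  80  82  81  80
  81  81  84  84  83  87  88  82]
2 0 [74 87 91 85 76 69 65 67 73 81 87 84 76 67 64 64 64 65 65 64 63 59 59 65
 65 55]
2 n [ 75  80  83  84  85  87  88  88  88  88  88  88  88  88  88  89  87  86
  90 102 112 115 116 113  96  71]
1 0 [ 69  83  90  90  84  76  69  66  69  71  71  69  72  69  73  73  75  93
 104  94  71  61  58  54  48  39]
1 n [ 83  88  89  88  88  87  87  88  89  90  91  91  90  89  91  90  97 116
 128 114  88  74  71  67  58  48]
lane1 patch start
 [[115  94  79  80  76  67  62  61  58  52  48  47  52]
 [ 98  81  66  67  64  60  58  63  62  54  49  45  49]
 [ 71  63  64  75  85  78  69  69  68  57  48  44  52]
 [ 58  62  74  95 108 100  86  75  70  61  51  48  48]
[... 2167 characters left out ...]
85  86  88  90  89  84  69  61  68  85]
 [ 90  91  89  85  84  89  90  91  83  70  60  69  98]
 [ 90  91  88  81  85  87  90  90  83  67  56  65  98]
 [ 93  90  85  76  78  87  90  97  91  72  55  64 101]
 [ 91  92  82  71  76  90 105 116 113  87  70  73 107]
 [ 91  93  86  74  80 102 124 130 116  95  79  78 110]
 [ 92  93  88  77  77  92 113 117 100  87  76  80 110]
 [ 96  93  90  84  77  76  86  90  80  75  70  78 106]
 [ 95  92  92  90  84  75  74  75  73  72  73  75  93]
 [ 95  92  91  95  93  83  72  71  71  70  69  68  72]
 [ 95  94  95 102 101  90  77  68  66  67  63  58  55]
 [ 98 100  99 105  98  85  69  61  55  52  52  46  43]
 [107 103  94  92  81  67  56  50  46  44  46  45  47]]
```

Lanes 1 and 2 are now flat. The small spot at the foot of lane 1 has a twin at lane 4 and hasn't moved since the start, so it is a fixture and not a ball. Lanes 3 and 4 are unchanged. Now I close the gate.

```bash
echo '[[14,-4,0,0,0],[14,-6,0,0,0],[14,-6,0,0,0],[14,-6,0,0,0],[14,-6,0,0,0],[14,-6,0,0,0],[14,-5,0,0,0],[14,-3,0,0,0],[14,-1,0,0,0],[14,0,0,0,0]]' > mv.in && python3 -m pendant mv.in; python3 st.py 663.7 -200.4 109.9
```

```text
t: 19.85
position: [663.8, -195.8, 109.9]
orientation: [0.0, 0.721, 0.693, 0.001]
wrist_force: [-0.8, 1.7, 5.9]
grip_width: 17.3
gripper_force: 25.0
t 19.85 pos [ 663.8 -195.8  109.9] yaw 87.80 F [-0.8  1.7  5.9] w 17.3 g 25.0
go dx -4.6 dy 0.1 dz 0.0
in feeder 0.9873523297485356 110.36953441067705 109.90987630891982
```

```bash
echo '[[14,-2,0,0,0],[14,-1.5,0,0,0],[14,-1.5,0,0,0],[14,-1,0,0,0],[14,0,0,0,0]]' > mv.in && python3 -m pendant mv.in; python3 st.py; echo '[[14,-1,0,0,0],[14,-0.5,0,0,0],[14,0,0,0,0],[14,0,0,0,0]]' > mv.in && python3 -m pendant mv.in; python3 st.py
```

```text
t: 20.35
position: [663.6, -200.4, 109.9]
orientation: [-0.0, 0.72, 0.694, 0.002]
wrist_force: [-0.5, 4.7, 6.4]
grip_width: 17.4
gripper_force: 25.0
t 20.35 pos [ 663.6 -200.4  109.9] yaw 87.85 F [-0.5  4.7  6.4] w 17.4 g 25.0
in feeder 1.0169701821639396 105.74839150025566 109.88737749209747
t: 20.75
position: [663.6, -200.5, 109.9]
orientation: [-0.001, 0.72, 0.694, 0.002]
wrist_force: [-1.2, 6.3, 6.2]
grip_width: 17.3
gripper_force: 25.0
t 20.75 pos [ 663.6 -200.5  109.9] yaw 87.90 F [-1.2  6.3  6.2] w 17.3 g 25.0
in feeder 1.0136101961122987 105.68666339992738 109.89881539424493
```

The gate is shut at the same stop (-200.5). I release, rise, and return to the earlier viewpoint for a numeric check.

```bash
echo '[[40,0,0,0,0],[40,0,0,0,0],[40,0,0,0,0],[40,0,0,-20,0],[40,0,0,-40,0],[40,0,0,-45,0],[40,0,0,-45,0],[40,0,0,-45,0],[40,0,0,-20,0],[40,0,0,0,0]]' > mv.in && python3 -m pendant mv.in; echo '[[40,0,-45,0,0.15],[40,0,0,0,0.15],[40,0,0,0,0.15],[40,0,0,0,0.15],[40,0,0,0,0.15],[40,0,0,0,0.15],[40,0,0,0,0.15],[40,0,0,0,0.15],[40,0,0,0,0.15],[40,0,0,0,0.15]]' > mv.in && python3 -m pendant mv.in;echo '[[40,0,0,0,0.07],[40,0,0,0,0]]' > mv.in && python3 -m pendant mv.in;python3 st.py 507.3 -299.3 323.9
```

```text
t: 21.75
position: [664.0, -205.2, 327.7]
orientation: [0.003, 0.721, 0.693, 0.002]
wrist_force: [-0.1, 0.9, -0.1]
grip_width: 40.1
gripper_force: 0.0
t: 22.75
position: [616.7, -203.3, 321.2]
orientation: [-0.0, 1.0, 0.012, -0.002]
wrist_force: [0.0, -0.2, -0.0]
grip_width: 40.1
gripper_force: 0.0
t: 22.95
position: [616.8, -203.2, 321.5]
orientation: [-0.0, 1.0, -0.019, -0.002]
wrist_force: [-0.6, 1.0, -0.8]
grip_width: 39.9
gripper_force: 0.0
t 22.95 pos [ 616.8 -203.2  321.5] yaw -2.23 F [-0.6  1.  -0.8] w 39.9 g 0.0
go dx -105.7 dy 100.3 dz -2.4
in feeder -45.65912632989854 100.91717076298177 321.51969375039096
```

```bash
echo '[[40,-26,25,0,0],[40,-26,25,0,0],[40,-26,25,0,0],[40,-28,25,-2,0],[40,0,0,0,0],[40,0,0,0,0]]' > mv.in && python3 -m pendant mv.in; python3 st.py
python3 - <<'E'
from h import *
import pickle
np.set_printoptions(precision=1,suppress=True,linewidth=180)
def balls(img,n):
    g=cv2.cvtColor(img,cv2.COLOR_RGB2GRAY)
    h=cv2.HoughCircles(cv2.GaussianBlur(g,(3,3),0),cv2.HOUGH_GRADIENT,1,8,param1=120,param2=11,minRadius=6,maxRadius=13)
    return g,([] if h is None else h[0])
c=cam('wrist','w5.png');g,h=balls(c['img'],'w')
O=np.array([657.8,-305.4]);a=np.radians(-2.3);R=np.array([[np.cos(a),np.sin(a)],[-np.sin(a),np.cos(a)]])
for u,v,rad in h:
    if 240<u<400 and v<135: print('circ %.0f %.0f r%.1f'%(u,v,rad),'mean',g[int(v)-2:int(v)+3,int(u)-2:int(u)+3].mean(),'z115',R@(plane(c,u,v,115)[:2]-O),'z12',R@(plane(c,u,v,12)[:2]-O))
def show(n,P): print(n,[tuple(np.round(p).astype(int)) for p in proj(c,np.array(P,float))])
W=lambda x,y,z:np.r_[O+R.T@[x,y],z]
show('rim front',[W(-46,50,32),W(-46,-50,32)])
kp=proj(c,W(0,106,119))[0];print('knob expected shut',kp)
m=(g<45).astype(np.uint8);m[:, 320:]=0;m[140:]=0
nn,lab,st,ce=cv2.connectedComponentsWithStats(m)
print([(s.tolist(),x.round().tolist()) for s,x in zip(st[1:],ce[1:]) if s[4]>60])
E
```

```text
t: 23.55
position: [507.1, -299.4, 324.9]
orientation: [-0.0, 1.0, -0.02, -0.0]
wrist_force: [0.6, 0.8, 0.7]
grip_width: 39.9
gripper_force: 0.0
t 23.55 pos [ 507.1 -299.4  324.9] yaw -2.25 F [0.6 0.8 0.7] w 39.9 g 0.0
in feeder -151.07596541142388 0.019962799446394897 324.86090893571867
circ 284 60 r6.9 mean 228.48 z115 [ 3.4 33.2] z12 [27.5 42.7]
circ 366 108 r10.2 mean 158.72 z115 [-40.8 -46.7] z12 [-29.3 -60. ]
circ 306 64 r8.0 mean 229.48 z115 [-0.2 11.4] z12 [22.9 14.7]
circ 284 108 r12.4 mean 66.44 z115 [-40.9  33.1] z12 [-29.4  42.6]
circ 270 98 r8.0 mean 79.76 z115 [-30.8  46.4] z12 [-16.3  59.7]
circ 366 98 r7.8 mean 115.6 z115 [-30.7 -45.4] z12 [-16.2 -58.4]
circ 270 112 r9.6 mean 152.72 z115 [-43.7  47.8] z12 [-33.   61.5]
circ 270 78 r8.0 mean 189.24 z115 [-13.5  45.9] z12 [ 5.8 59.1]
circ 328 112 r6.3 mean 226.72 z115 [-43.7  -9.7] z12 [-33.  -12.5]
circ 340 94 r6.5 mean 140.96 z115 [-28.1 -20.3] z12 [-12.9 -26. ]
circ 346 112 r6.3 mean 224.72 z115 [-43.7 -26.3] z12 [-33.  -33.8]
circ 332 74 r7.8 mean 199.48 z115 [-10.  -12.4] z12 [ 10.4 -15.9]
circ 302 130 r6.9 mean 181.96 z115 [-61.6  16.7] z12 [-56.   21.6]
rim front [(np.int64(277), np.int64(121)), (np.int64(360), np.int64(121))]
knob expected shut [205.9  63. ]
[([0, 4, 45, 35, 214], [27.0, 23.0]), ([203, 58, 22, 21, 200], [216.0, 70.0]), ([282, 90, 38, 16, 460], [301.0, 97.0])]
```

Lanes 3 and 4 still show their top balls at (306,64) and (284,60), and the knob is at its shut position. I lower the camera so it can look under the hopper into the pan and count the balls.

```bash
echo '[[40,0,0,40,0],[40,0,0,40,0],[40,0,0,40,0],[40,0,0,40,0],[40,0,0,0,0],[40,0,0,0,0]]' > mv.in && python3 -m pendant mv.in|sed -n 2p
python3 - <<'E'
from h import *
np.set_printoptions(precision=1,suppress=True,linewidth=180)
c=cam('wrist','w6.png');g=cv2.cvtColor(c['img'],cv2.COLOR_RGB2GRAY)
O=np.array([657.8,-305.4]);a=np.radians(-2.3);R=np.array([[np.cos(a),np.sin(a)],[-np.sin(a),np.cos(a)]])
W=lambda x,y,z:np.r_[O+R.T@[x,y],z]
p=lambda *q:proj(c,W(*q))[0]
print('rim',p(-46,50,32),p(-46,-50,32),'hopper bottom front',p(-15,46,75),p(-15,-46,75),'ball r px',np.linalg.norm(p(-20,8,12)-p(-20,0,12)))
f=[p(-43,47,3),p(-43,-47,3)];hb=p(-15,0,75)
u0,u1=int(f[0][0]),int(f[1][0]);v0,v1=max(0,int(hb[1])-5),int(p(-43,0,3)[1])+5
roi=g[v0:v1,u0:u1];print('roi',u0,u1,v0,v1)
s=cv2.resize(roi,(72,max(8,int(72*roi.shape[0]/roi.shape[1]*0.55))),interpolation=cv2.INTER_AREA)
for row in s: print(''.join(' .:-=+*#%@'[min(9,int(x)//26)] for x in row))
E
```

```text
position: [508.8, -297.6, 165.6]
rim [256.3 106. ] [386.7 106.6] hopper bottom front [249.3  46.1] [395.3  46.8] ball r px 9.933328989685176
roi 265 376 41 111
----=*######*++--+++++++++++++++###++--+++++############*+=-=+++++*#*=--
------------------------------------------------------------------------
::::::::::------------::::::::::::::::::::::::::::::::::::::::::::::::::
........................................................................
...........---========--......................................-----====-
...........-===========-..............................:--==--:--========
............-=========-:............................:-===+++===----====-
.............:--------:.............................-===+++++==-::----::
:..............:::::...............................:==++++**+++=:.......
:..................................................:==+++++++++=:.......
:...................................................-==+++++++=-........
:....................................................:-======-:.........
:......................................................::::::...........
:.......................................................................
:.::.::=++++=-::::::::::::::..............:::----:::::::::::::----::::::
:::::=#%%%%%#*+:::::::::::::::::::::::::::-+##%%##+-:::::::-+*####*+-:::
-:::=#%%%%%%%##+:::::::::::::::::::::::::=#%%%%%%%#*-:::::=*##%%%%%#*-::
-.::+#%%@@@%%%#*=:::::::::::::::::::::::-*#%%%@@%%%#+::::-*#%#%@@%%%#+::
-:::+#%%%%%%%##+-:::::::::::::::::::::::=*#%%%@@%%%#+::::=*#%%%@@%%%#+::
=:::-+*######*+=::::::::::::::.::::::::.:+*##%%%%##*-::::-+*##%%%%##*-::
+====+**#####**+=+++++++++++++++++++++++++*#######**+=====+**######*+===
@@@@@@@@@@@@@@@@@@@@@@@@@@@@@@@@@@@@@@@@@@@@@@@@@@@@@@@@@@@@@@@@@@@@@@@@
++++++++++++++++++++++++%%%%%@@#+========*%@@@@@%*++++++++++************
========++++++========++******+----------:=######+==================+++=
```

The low wrist view shows exactly six balls in the pan: three along the front wall and three further back. The pan rim is where predicted, the gate is shut, and the gripper is clear. I hand the job in.

```bash
echo '[[40,0,0,-20,0],[40,0,0,0,0],[40,0,0,0,0]]' > mv.in && python3 -m pendant mv.in | head -2; python3 -c "
from workcell import r
print(r.finish_job())"
```

```text
t: 24.55
position: [509.2, -299.2, 187.7]
the job is handed in; nothing more can be done
None
```

Job handed in at about 24.6 s: the pan is home against the back stop with six balls counted in it, lanes 3 and 4 looked unchanged on the last check, the gate is shut, and the arm stayed clear of the caliper (not re-measured at the end).

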